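# Stamp off the embedding worksheet and put the stamp away

## Robot

A 6-joint arm with a two-finger parallel gripper is mounted at the origin on the work surface. World frame = base frame: x ahead of the robot, y to its left, z up, the work surface at z = 0. Lengths are in m, angles in degrees, forces in N, time in s.
With the tool pointing down it reaches from about 0.4 to 0.825 m from the base axis. Payload 7 kg.
Tool frame: the origin (TCP) lies on the centre line of the jaws, within the pads' length; the fingertips stand 19 mm ahead of it and the grasp point (between the pads) is the TCP (r.tips_ahead is the distance from the TCP to the fingertips, in m); z points along the fingers, y is the line along which they close (so a half turn about z gives the same grasp; the last joint's range is limited). The gripper opens to 88 mm and grips with 3 to 60 N. Pads are 19 mm wide; open, the fingers measure 130 mm over their backs; the gripper's body (78 mm by 193 mm) begins 47 mm behind the grasp point.
Start: joints at [88.47, 20.546, 0.682, 0, -70.136, -16.507], TCP at [0.209, 0.642, 0.246] pointing down, gripper open.
Joint ranges: [-176.03, 176.03], [-82.01, 121.73], [-58.28, 71.71], [-173.87, 95.51], [-174.79, -0.11], [-173.66, 173.66]. Speed limits (degrees/s): [136.94, 136.94, 172.46, 180, 180, 180].

## Interface

Orientations are given as [roll, pitch, yaw] about the fixed x, y, z axes, in that order (R = Rz(yaw) Ry(pitch) Rx(roll)).
In Python, from plant import r, viewer, close_job gives the robot as it stands. The module is installed in compiled form; this text tells all that it offers.
- The arm moves only by the tool arm_command, never from a script. Its arguments are lists of equal length, an entry for each row: "travel": the shift along the world's x, y, z scaled (see below), a list of three; "delta_rot": the turn, a rotation vector about the world's x, y, z scaled (see below), a list of three. In form: {"travel": [[dx, dy, dz], ...], "delta_rot": [[rx, ry, rz], ...]}. A call has 1 to 20 rows; each row is the pose to reach, as a shift and turn from the pose commanded when the call began; what a row does not reach only later rows make up. The controller multiplies each number of a shift by 0.5 m and each number of a turn by 90 degrees. A row lasts 1/8 s, in which the tool goes at most 62.5 mm and 10.7 degrees, less where a joint would pass 70% of its speed; a pose out of reach is approached as far as the arm can. A call with a number of a shift or a turn outside -1 to 1 is refused whole. A call with a gripper value outside its range is refused whole. "grip" is the opening, from 0 (shut) to 1 (fully open), set as the call begins (left out, the last holds). The fingers move at their own pace and stop on an object; "newtons" is the grip in N (left out, the last holds). Time passes only in rows, so rows that repeat a pose let the fingers close. It gives the time, the measured TCP pose, the force, the opening and the grip force at its end, in the units of the state.
- r.get_state(): the state, without advancing time (a new reading comes with each control period).
- viewer.capture(name): name is "scene" or "top"; returns a dict with "img" (400x640x3 uint8, red, green, blue), "camera_matrix" (3x3 intrinsics, pixels), "distortion" ([k1, k2, p1, p2, k3] as OpenCV has them; the pictures are not rectified), "R" (3x3) and "t" (3): a world point X has camera coordinates R X + t. Camera axes: x right, y down, z forward; pixel columns grow to the right and rows downward; lengths in m; the calibration is good to about 2 mm. A picture is of the moment at which its call begins. There is no depth.
- close_job(): hands the job in; it is judged then, once.
The state is a dict: "time_s": time; "joints": joint angles; "qd": joint speeds; "joint_torque": joint torques, N m; "tcp_pos": TCP position; "eef_rot": TCP orientation; "contact_force": force on the tool from outside, world axes, zero at the start; "moment": the same for the moment, N m; "gripper_width": finger opening in m; "gripper_force": force on a finger pad.
Only numpy, scipy, OpenCV 4.12 (cv2) and the standard library are available. Lean on these libraries where they do the work, as an engineer would, in place of code of your own. Each camera call takes 0.05 s, during which the arm holds its last target. There are 200 camera calls.

## Task

Sign off the finished batch: stand the blue self-inking stamp squarely inside the red frame on the worksheet, right way up for the page, and press its sprung cap fully down to the stop to print. Then stand the stamp upright in the open drawer, let go of it, and push the drawer fully shut. Print nowhere but in the frame, and do not disturb the two wax blocks or the specimen pot.

Things in the scene. Friction and masses are not known exactly. Their poses are not given: they have to be found in the camera images.
- stamp: Self-inking stamp standing loose on the bench between clipboard and drawer unit, about 160 g. Origin: centre of the foot's underside; z up, -x its front (faces the robot within 0.8 rad at the start), y its length. Black foot 38 (x) x 64 (y) x 12 mm, black frame 26 x 56 mm, blue cap 34 (x) x 62 (y) mm from 38 to 72 mm up, crown 26 x 54 mm to 78 mm. Grip and carry it by the cap's faces.
- stamp_cap (a joint): Downward travel of the blue cap over the frame, m: 0 = up, 0.014 = fully down on its stop. Return spring about 4 N at the start of the travel, 13 N at the stop; it rises by itself. Pressed down with the foot standing on a surface, it prints there at the end of its travel.
- stamp_top (a point): Centre of the top of the cap, 78 mm above the foot's underside when up, 64 mm when fully down. Axes as the stamp's. A white label strip, 6 x 44 mm, lies on the top, its centre 5 mm from here towards the front.
- stamp_front (a point): Middle of the lower front edge of the foot, 19 mm from the stamp's origin along its -x, marked by a white tick. The cap's front face above it carries a white paper label. The front is the lower edge of the print.
- page_mid (a point): Middle of the blue clipboard (238 mm along x, 168 mm along y), on the face of its white worksheet, 5 mm above the bench. The board is fixed flat on the bench; its steel clip, up to 19 mm high, is at the top of the page, +x, away from the robot. Axes as print_frame. The clipboard lies left or right of the robot, the drawer unit on the other side.
- print_frame (a point): Centre of the red printed frame on the paper, 5 mm above the bench, 53 mm down the page from page_mid and 26 mm to the right (-y). Inside it is 74 mm wide (y) by 48 mm (x), lines 2 mm: the 64 x 38 mm foot has 5 mm to spare all round. +x points to the top of the page, away from the robot; the stamp is right way up when its x points the same way.
- unit_lip (a point): Middle of the upper front edge of the fixed drawer unit's top, 125 mm above the bench. The unit is off-white, 180 mm wide (y); its top covers the drawer from this edge backwards (+x). Its one grey-fronted drawer comes out along -x, towards the robot. When shut, the front panel's face is 15 mm in front of this edge.
- unit_drawer0 (a joint): How far the drawer is out, m: 0 = fully shut, a hard stop; at most 0.18. It slides with about 1 N of friction and stays where it is left. It starts 0.14 to 0.17 out.
- drawer_floor (a point): Point on the drawer's inner floor, 22 mm above the bench, midway between its sides; moves with the drawer, +x into the unit. Inside, the drawer reaches 52 mm from here to its front (-x), 163 mm to its back and 69 mm to each side. Walls 81 mm above the floor; front panel up to 113 mm above the bench. 91 mm from floor to the underside of the unit's top, so the upright stamp goes under it.
- unit_drawer0_handle (a point): Middle of the drawer's level steel bar handle, 90 mm long in y and about 10 mm thick, 35 mm in front of the drawer's front panel (15 mm thick), 87 mm above the bench. Pushed along the unit's +x it shuts the drawer.
- block_a: Bystander: grey tissue cassette with a wax block, 40 x 28 x 13 mm, lying loose on the bench. Origin: centre of its underside.
- block_b: Bystander: pink tissue cassette with a wax block, 40 x 28 x 13 mm, lying loose on the bench. Origin: centre of its underside.
- pot: Bystander: white specimen pot with a yellow cap, 48 mm across, 68 mm high, standing loose on the bench. Origin: centre of its underside. Behind it, at the far edge, a fixed cream forceps block, 75 x 130 x 70 mm, holds forceps up to 150 mm high.
Things that resemble listed ones, but are neither listed nor needed, are in the scene too. Of the things that look like the stamp, the smallest one is meant.

How it is judged:
By the outcome, as a careful person would: the job done as asked, in the order asked, and still so for the second after the job is handed in, with the robot touching nothing.
It also fails if it takes over 61 s, if anything falls off the work surface, if the arm or the gripper's body presses on something with over 40 N, if the wrist force passes 120 N, or if a joint passes its speed limit or range.

## Working session

There is one attempt and no reset: what is moved stays moved. The work goes in short steps, Python scripts to look and compute and a tool call to move; the robot and the scene stay as the last step left them, time stands still between calls to the robot, and variables do not carry over. Pictures are saved under pics/ and viewed, at most 10 in all, crops included, and the job is handed in when it is done.

Besides the shell and the picture viewer there is one more tool, called after "Request:" as name(argument=value, ...) on one line, values as JSON. arm_command: Moves the arm, as the interface text tells. Shifts and turns lie within -1 to 1; 1 stands for 0.5 m of shift or 90 degrees of turn. Its arguments: {"type":"object","properties":{"travel":{"type":"array"},"delta_rot":{"type":"array"},"grip":{"type":"number"},"newtons":{"type":"number"}},"required":["travel","delta_rot"]}

```bash
mkdir -p pics; cat > h.py <<'E'
import numpy as np, cv2
from plant import r, viewer, close_job
def cap(n,f=None):
    c=viewer.capture(n)
    if f: cv2.imwrite('pics/'+f,cv2.cvtColor(c['img'],cv2.COLOR_RGB2BGR))
    return {k:np.array(c[k],float) for k in('camera_matrix','distortion','R','t')}|{'img':c['img']}
def ray(c,uv,z):
    p=cv2.undistortPoints(np.array(uv,float).reshape(-1,1,2),c['camera_matrix'],c['distortion']).reshape(-1,2)
    d=np.c_[p,np.ones(len(p))]@c['R']; o=-c['R'].T@c['t']
    return o+d*((z-o[2])/d[:,2])[:,None]
def proj(c,X):
    return cv2.projectPoints(np.array(X,float).reshape(-1,1,3),cv2.Rodrigues(c['R'])[0],c['t'],c['camera_matrix'],c['distortion'])[0].reshape(-1,2)
E
python3 - <<'E'
from h import *
for n in('scene','top'):
    c=cap(n,n+'0.png'); print(n,-c['R'].T@c['t'],c['R'][2])
print(r.get_state())
E
```

```text
scene [ 1.36296482 -0.05952375  0.68087725] [-0.80804467  0.06524326 -0.58549733]
top [0.43437252 0.00674355 1.3111088 ] [ 0.13363932  0.00163589 -0.99102869]
{'time_s': 0.1, 'joints': array([ 8.84726329e+01,  2.05881221e+01,  6.38747126e-01, -1.85066431e-02,
       -7.01365290e+01, -1.65090676e+01]), 'qd': array([-0.01088465, -0.20419048, -0.00493672, -0.0880602 ,  0.0061544 ,
        0.02629699]), 'joint_torque': array([-1.30810589e-03, -5.84164524e+01,  2.93751562e+01,  7.01568604e+00,
        1.01635815e-02, -5.67807808e-05]), 'tcp_pos': array([0.20886218, 0.64143397, 0.24470292]), 'eef_rot': array([ 1.79912693e+02, -7.73238256e-03, -1.80427300e+01]), 'contact_force': array([ 0.26735557, -1.41048069, -0.23005985]), 'moment': array([-0.01396089, -0.00472314,  0.02378021]), 'gripper_force': 0.0, 'gripper_width': 0.08762751044938535}
```

View pics/scene0.png

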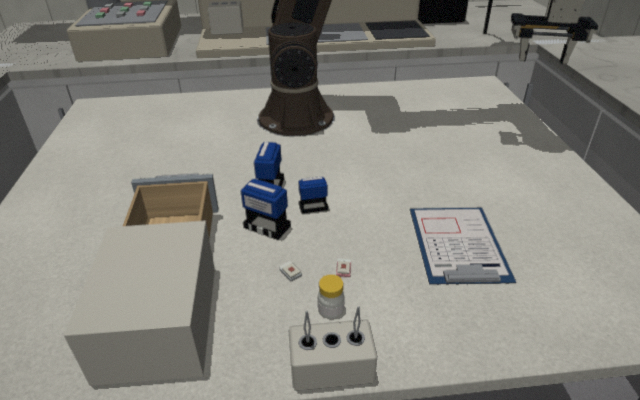

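View pics/top0.png

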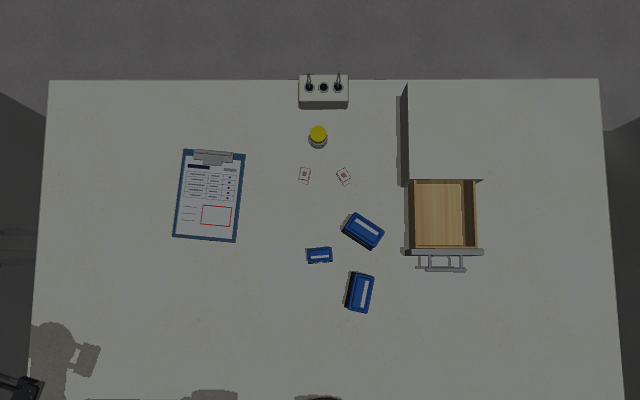

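The scene picture shows three blue stamps. The smallest is at scene (313,193) and top (319,255). The clipboard's red frame is at top (216,215), and the open drawer at top (443,215). Next I'll enlarge these.

```bash
python3 - <<'E'
from h import *
im=cv2.imread('pics/top0.png'); 
a=cv2.resize(im[140:250,165:255],None,fx=4,fy=4,interpolation=cv2.INTER_CUBIC) #360x440
b=cv2.resize(im[235:275,295:345],None,fx=8,fy=8,interpolation=cv2.INTER_CUBIC) #400x320
out=np.zeros((600,800,3),np.uint8); out[:440,:360]=a; out[:320,400:800]=b
d=cv2.resize(im[170:280,395:495],None,fx=2.5,fy=2.5,interpolation=cv2.INTER_CUBIC); out[322:322+275,400:650]=d
cv2.imwrite('pics/crop1.png',cv2.convertScaleAbs(out,alpha=1.5))
c=cap('top'); print(c['camera_matrix'],c['distortion'])
hsv=cv2.cvtColor(c['img'],cv2.COLOR_RGB2HSV)
red=((hsv[...,0]<8)|(hsv[...,0]>172))&(hsv[...,1]>90)&(hsv[...,2]>60)
red[:, :195]=0;red[:,240:]=0
ys,xs=np.nonzero(red); pts=np.c_[xs,ys][(ys>200)&(ys<232)].astype(np.float32)
bx=cv2.minAreaRect(ray(c,pts,.005)[:,:2].astype(np.float32)); print('frame',len(pts),bx)
bl=((hsv[...,0]>100)&(hsv[...,0]<125)&(hsv[...,1]>120)).astype(np.uint8)
n,l,s,ce=cv2.connectedComponentsWithStats(bl)
for i in range(1,n):
    if s[i,4]>60:
        ys,xs=np.nonzero(l==i); p=ray(c,np.c_[xs,ys],.005 if ce[i][0]<260 else .072)[:,:2]
        print(ce[i],s[i],cv2.minAreaRect(p.astype(np.float32)))
E
```

```text
[[500.12558109   0.         319.37238179]
 [  0.         500.12558109 201.49358433]
 [  0.           0.           1.        ]] [0.01528085 0.         0.         0.         0.        ]
frame 82 ((0.5746692419052124, 0.2807508409023285), (0.07766488939523697, 0.05227038264274597), 84.43394470214844)
[210.68429003 199.58006042] [172 149  73  93 662] ((0.6294068694114685, 0.30142247676849365), (0.16388587653636932, 0.23525378108024597), 84.5163345336914)
[363.25811437 230.40340031] [344 212  40  36 647] ((0.5302526950836182, -0.10059300065040588), (0.08964210003614426, 0.052473168820142746), 55.56208419799805)
[319.08633094 254.02158273] [307 247  25  16 278] ((0.4700089693069458, 0.009594585746526718), (0.032996028661727905, 0.05982838198542595), 5.304896354675293)
[359.32794118 292.38970588] [347 273  27  41 680] ((0.37726646661758423, -0.0896771103143692), (0.05136451497673988, 0.09035187214612961), 77.63359069824219)
```

View pics/crop1.png

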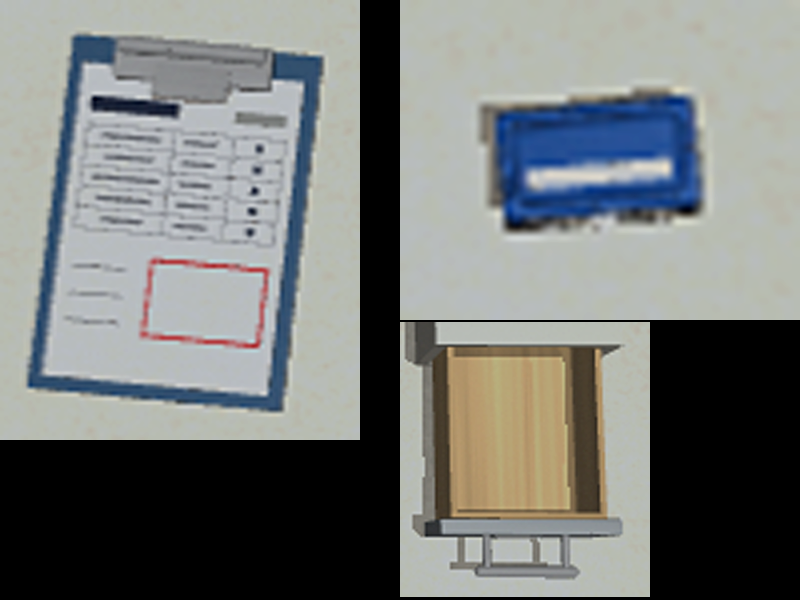

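The crops show the stamp's white label strip towards the image bottom, so its front faces the robot. The frame is crisp, and the drawer's real bar runs about (425,270)–(466,270), with its shadow beside it. I'll refine the stamp with both cameras and measure the drawer.

```bash
cat > fit.py <<'E'
from h import *
from scipy.optimize import minimize
def boxes(p):
    x,y,a=p; P=[]
    for sx,sy,z in((.017,.031,.038),(.017,.031,.072),(.013,.027,.078)):
        for i in(-1,1):
            for j in(-1,1):
                P.append([x+np.cos(a)*i*sx-np.sin(a)*j*sy,y+np.sin(a)*i*sx+np.cos(a)*j*sy,z])
    return np.array(P)
def fitstamp(cams,p0):
    S=8; T=[]
    for c in cams:
        h=cv2.cvtColor(c['img'],cv2.COLOR_RGB2HSV)
        b=((h[...,0]>100)&(h[...,0]<128)&(h[...,1]>110)).astype(np.uint8)
        n,l,s,ce=cv2.connectedComponentsWithStats(b)
        q=proj(c,[[p0[0],p0[1],.065]])[0]
        i=min((i for i in range(1,n) if s[i,4]>60),key=lambda i:np.hypot(*(ce[i]-q)))
        ys,xs=np.nonzero(l==i); o=np.array([xs.min()-6,ys.min()-6]); w=(np.array([xs.max(),ys.max()])+7-o)
        m=(l==i)[o[1]:o[1]+w[1],o[0]:o[0]+w[0]].astype(np.uint8)
        m=cv2.resize(m,None,fx=S,fy=S,interpolation=cv2.INTER_NEAREST)
        hh=cv2.convexHull(np.argwhere(m)[:,::-1].astype(np.int32)); M=np.zeros_like(m); cv2.fillConvexPoly(M,hh,1)
        T.append((c,o,M))
    def cost(p,each=False):
        e=[]
        for c,o,M in T:
            u=((proj(c,boxes(p))-o+.5)*S).round().astype(np.int32)
            m=np.zeros_like(M); cv2.fillConvexPoly(m,cv2.convexHull(u),1); e.append((m!=M).sum()/M.sum())
        return e if each else sum(e)
    s=minimize(cost,p0,method='Nelder-Mead',options=dict(initial_simplex=np.array(p0)+np.vstack([np.zeros(3),np.diag([.006,.006,.1])])))
    return s.x,cost(s.x,True)
E
python3 - <<'E'
from fit import *
t=cap('top'); s=cap('scene')
for cs in([t],[s],[t,s]):
    p,e=fitstamp(cs,[.47,.0096,.09]); print(p[:2],np.degrees(p[2]),e)
h=cv2.cvtColor(s['img'],cv2.COLOR_RGB2HSV)
red=((h[...,0]<8)|(h[...,0]>172))&(h[...,1]>90)
red[:,:415]=0;red[:,465:]=0;red[:212]=0;red[240:]=0
ys,xs=np.nonzero(red); print('frame scene',cv2.minAreaRect(ray(s,np.c_[xs,ys],.005)[:,:2].astype(np.float32)))
print('panel',ray(t,[[411,249],[483,249]],.113)[:,:2])
print('bar',ray(t,[[425.4,269.6],[466,270.4]],.087)[:,:2])
print('lip',ray(t,[[409,179.5],[484,179.5]],.125)[:,:2])
for n,c,b in(('t',t,(395,170,495,280)),('s',s,(110,160,240,260))):
    x0,y0,x1,y1=b; cv2.imwrite(f'pics/d{n}.png',cv2.cvtColor(cv2.resize(c['img'][y0:y1,x0:x1],None,fx=5.4,fy=5.4,interpolation=cv2.INTER_CUBIC),cv2.COLOR_RGB2BGR))
E
```

```text
[0.46997967 0.00981834] 4.769729403677992 [np.float64(0.03965124430424115)]
[0.47836409 0.00964098] -2.7766811952184094 [np.float64(0.08281232861686959)]
[0.47048158 0.0097546 ] 4.111377066963461 [np.float64(0.044952681388012616), np.float64(0.22608862564440058)]
frame scene ((0.5803045034408569, 0.28157275915145874), (0.07649419456720352, 0.03444548696279526), 85.82259368896484)
panel [[ 0.48122194 -0.20956563]
 [ 0.48105266 -0.38070764]]
bar [[ 0.4325094  -0.2477567 ]
 [ 0.43053267 -0.34573802]]
lip [[ 0.64728758 -0.20696701]
 [ 0.64686802 -0.38678998]]
```

View pics/dt.png

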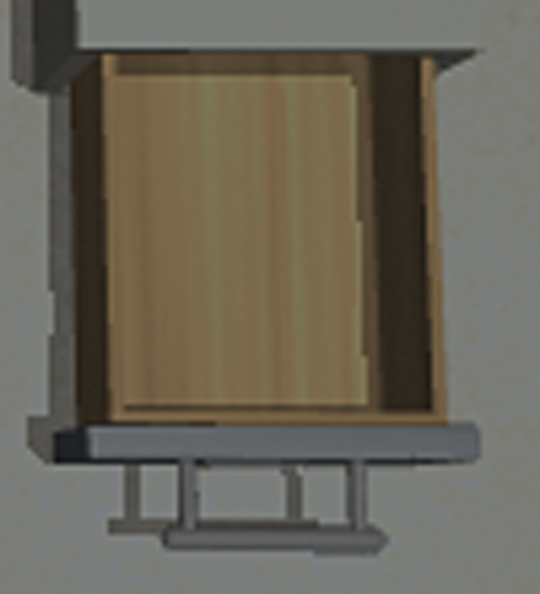

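The top crop confirms the drawer: lip x≈0.647, bar x≈0.4315, centre y≈-0.297, about 0.165 out, with yaw near 0. Moving to the stamp now.

Request:
arm_command(travel=[[0.3, -0.9, -0.09], [0.3, -0.9, -0.09], [0.3, -0.9, -0.09], [0.3, -0.9, -0.09], [0.3, -0.9, -0.09], [0.3, -0.9, -0.09], [0.3, -0.9, -0.09], [0.3, -0.9, -0.09], [0.3, -0.9, -0.09]], delta_rot=[[0, 0, -0.747], [0, 0, -0.747], [0, 0, -0.747], [0, 0, -0.747], [0, 0, -0.747], [0, 0, -0.747], [0, 0, -0.747], [0, 0, -0.747], [0, 0, -0.747]], grip=1)

```text
time_s: 1.38
tcp_pos: [0.3591, 0.1895, 0.2005]
eef_rot: [180.0, 0.0, -85.5]
contact_force: [0.4, 0.8, 0.3]
gripper_width: 0.0873
gripper_force: 0.0
```

Request:
arm_command(travel=[[0.222, -0.364, 0], [0.222, -0.364, 0], [0.222, -0.364, 0], [0.222, -0.364, 0], [0.222, -0.364, 0], [0.222, -0.364, 0]], delta_rot=[[0, 0, 0], [0, 0, 0], [0, 0, 0], [0, 0, 0], [0, 0, 0], [0, 0, 0]])

```text
time_s: 2.12
tcp_pos: [0.4699, 0.0104, 0.2005]
eef_rot: [180.0, 0.0, -85.3]
contact_force: [-0.4, -0.2, -0.3]
gripper_width: 0.0878
gripper_force: 0.0
```

Request:
arm_command(travel=[[0, 0, -0.1], [0, 0, -0.2], [0, 0, -0.26], [0, 0, -0.286], [0, 0, -0.286], [0, 0, -0.286]], delta_rot=[[0, 0, 0], [0, 0, 0], [0, 0, 0], [0, 0, 0], [0, 0, 0], [0, 0, 0]])

```text
time_s: 2.88
tcp_pos: [0.4709, 0.0105, 0.0588]
eef_rot: [-179.9, 0.0, -85.2]
contact_force: [-0.0, 0.7, -0.1]
gripper_width: 0.0881
gripper_force: 0.0
```

Request:
arm_command(travel=[[0, 0, 0], [0, 0, 0], [0, 0, 0], [0, 0, 0], [0, 0, 0], [0, 0, 0], [0, 0, 0], [0, 0, 0]], delta_rot=[[0, 0, 0], [0, 0, 0], [0, 0, 0], [0, 0, 0], [0, 0, 0], [0, 0, 0], [0, 0, 0], [0, 0, 0]], grip=0, newtons=35)

```text
time_s: 3.88
tcp_pos: [0.47, 0.0098, 0.0575]
eef_rot: [180.0, -0.0, -85.3]
contact_force: [-0.2, -0.8, -0.2]
gripper_width: 0.0339
gripper_force: 35.0
```

Request:
arm_command(travel=[[0, 0, 0.1], [0, 0, 0.2], [0.05, 0.13, 0.2], [0.1, 0.26, 0.2], [0.15, 0.39, 0.2], [0.2, 0.5, 0.18], [0.209, 0.542, 0.12], [0.209, 0.542, 0.12], [0.209, 0.542, 0.12], [0.209, 0.542, 0.12]], delta_rot=[[0, 0, 0], [0, 0, 0], [0, 0, 0], [0, 0, -0.05], [0, 0, -0.1], [0, 0, -0.114], [0, 0, -0.114], [0, 0, -0.114], [0, 0, -0.114], [0, 0, -0.114]])

```text
time_s: 5.12
tcp_pos: [0.5746, 0.2801, 0.1185]
eef_rot: [-180.0, 0.0, -95.6]
contact_force: [0.3, 0.1, -1.0]
gripper_width: 0.034
gripper_force: 35.0
```

```bash
python3 - <<'E'
from h import *
ims=[]
for n,X in(('top',[.575,.281,.06]),('scene',[.575,.281,.06])):
    c=cap(n); u=proj(c,[X])[0].astype(int); print(n,u)
    im=c['img'][u[1]-35:u[1]+35,u[0]-35:u[0]+35]; ims.append(cv2.resize(im,(400,400),interpolation=cv2.INTER_CUBIC))
cv2.imwrite('pics/hover.png',cv2.cvtColor(np.hstack(ims),cv2.COLOR_RGB2BGR))
print(r.get_state()['tcp_pos'],r.get_state()['eef_rot'])
E
```

```text
top [211 212]
scene [443 204]
[0.57475943 0.28017785 0.11873705] [-1.79934993e+02  6.83045584e-02 -9.55740096e+01]
```

View pics/hover.png

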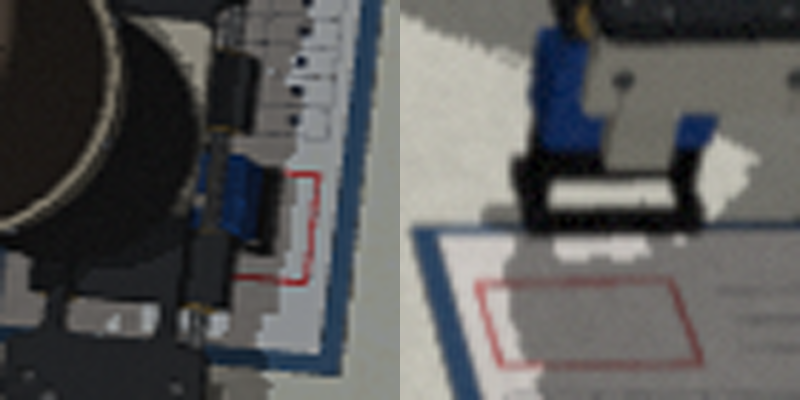

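The hover picture shows the stamp held upright over the frame. In the scene half, the foot's far bottom edge runs about (528,232)–(698,228). I'll compare that with where it should be.

```bash
python3 - <<'E'
from h import *
c=cap('scene'); a=np.radians(-5.57)
R=np.array([[np.cos(a),-np.sin(a)],[np.sin(a),np.cos(a)]])
def P(L,z): return np.c_[np.array(L)@R.T+[.5747,.2801],np.full(len(L),z)]
k=lambda u:((u-[443-35,204-35]+.5)*400/70+[400,0]).round(0)
F=[[.019,-.032],[.019,.032],[-.019,.032],[-.019,-.032]]
print('foot bottom',k(proj(c,P(F,.061))).tolist()); print('foot top',k(proj(c,P(F,.073))).tolist())
print('cap bot back',k(proj(c,P([[.017,-.031],[.017,.031]],.099))).tolist(), 'top',k(proj(c,P([[.017,-.031],[.017,.031]],.133))).tolist())
G=[[.025,-.038],[.025,.038],[-.025,.038],[-.025,-.038]]
X=np.c_[np.array(G)@R.T+[.5747,.2808],np.full(4,.005)]
print('frame outer',k(proj(c,X)).tolist())
t=cap('top'); k2=lambda u:((u-[211-35,212-35]+.5)*400/70).round(0)
print('top frame',k2(proj(t,X)).tolist()); print('top foot top',k2(proj(t,P(F,.073))).tolist())
E
```

```text
foot bottom [[526.0, 238.0], [700.0, 236.0], [676.0, 175.0], [507.0, 177.0]]
foot top [[530.0, 212.0], [705.0, 210.0], [680.0, 149.0], [511.0, 151.0]]
cap bot back [[541.0, 151.0], [713.0, 149.0]] top [[553.0, 73.0], [728.0, 71.0]]
frame outer [[497.0, 365.0], [698.0, 363.0], [667.0, 280.0], [473.0, 283.0]]
top frame [[319.0, 175.0], [155.0, 160.0], [141.0, 267.0], [306.0, 283.0]]
top foot top [[278.0, 168.0], [132.0, 155.0], [121.0, 241.0], [267.0, 255.0]]
```

Request:
arm_command(travel=[[0, 0.002, -0.05], [0, 0.002, -0.08], [0, 0.002, -0.102], [0, 0.002, -0.102], [0, 0.002, -0.102]], delta_rot=[[0, 0, 0], [0, 0, 0], [0, 0, 0], [0, 0, 0], [0, 0, 0]])

```text
time_s: 5.95
tcp_pos: [0.5749, 0.282, 0.0671]
eef_rot: [-180.0, 0.0, -95.5]
contact_force: [0.6, 0.8, -1.6]
gripper_width: 0.0338
gripper_force: 35.0
```

```bash
python3 - <<'E'
from h import *
ims=[]
s=r.get_state(); p=s['tcp_pos']; print(p,s['eef_rot'])
a=np.radians(-5.57); R=np.array([[np.cos(a),-np.sin(a)],[np.sin(a),np.cos(a)]])
F=np.array([[.019,-.032],[.019,.032],[-.019,.032],[-.019,-.032]]);G=np.array([[.025,-.038],[.025,.038],[-.025,.038],[-.025,-.038]])
for n in('top','scene'):
    c=cap(n); u=proj(c,[[.575,.281,.02]])[0].astype(int)
    ims.append(cv2.resize(c['img'][u[1]-30:u[1]+30,u[0]-30:u[0]+30],(400,400),interpolation=cv2.INTER_CUBIC))
    k=lambda v:((v-u+30+.5)*400/60+[0 if n=='top' else 400,0]).round(0).tolist()
    print(n,'foot bot',k(proj(c,np.c_[F@R.T+p[:2],np.full(4,p[2]-.0577)])));print('foot top',k(proj(c,np.c_[F@R.T+p[:2],np.full(4,p[2]-.0457)])))
    print('frame',k(proj(c,np.c_[G@R.T+[.5747,.2808],np.full(4,.005)])))
cv2.imwrite('pics/near.png',cv2.convertScaleAbs(cv2.cvtColor(np.hstack(ims),cv2.COLOR_RGB2BGR),alpha=1.4))
E
```

```text
[0.57490597 0.28203539 0.06708788] [-1.79961754e+02  2.25860020e-02 -9.55144803e+01]
top foot bot [[297.0, 170.0], [135.0, 154.0], [123.0, 250.0], [285.0, 265.0]]
foot top [[291.0, 166.0], [128.0, 150.0], [115.0, 247.0], [279.0, 263.0]]
frame [[319.0, 158.0], [128.0, 140.0], [111.0, 265.0], [304.0, 284.0]]
scene foot bot [[520.0, 270.0], [717.0, 268.0], [690.0, 195.0], [499.0, 197.0]]
foot top [[525.0, 242.0], [723.0, 239.0], [696.0, 167.0], [503.0, 169.0]]
frame [[499.0, 293.0], [734.0, 290.0], [698.0, 194.0], [472.0, 196.0]]
```

View pics/near.png

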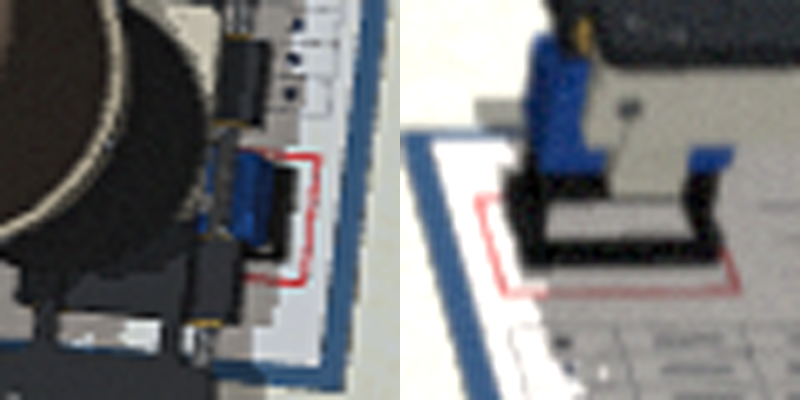

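The near picture shows the foot inside the frame lines: scene frame (505,297)–(740,292), foot (524,268)–(720,265), centred in y and square. It needs only a hair more +x. Then touch down and press.

Request:
arm_command(travel=[[0.0014, 0, 0], [0.0014, 0, -0.005], [0.0014, 0, -0.01], [0.0014, 0, -0.018], [0.0014, 0, -0.026], [0.0014, 0, -0.034], [0.0014, 0, -0.034]], delta_rot=[[0, 0, 0], [0, 0, 0], [0, 0, 0], [0, 0, 0], [0, 0, 0], [0, 0, 0], [0, 0, 0]])

```text
time_s: 6.92
tcp_pos: [0.5753, 0.2819, 0.0506]
eef_rot: [-180.0, 0.0, -95.5]
contact_force: [-4.9, -1.6, 11.3]
gripper_width: 0.0341
gripper_force: 35.0
```

Request:
arm_command(travel=[[0, 0, -0.004], [0, 0, -0.008], [0, 0, -0.01], [0, 0, -0.01]], delta_rot=[[0, 0, 0], [0, 0, 0], [0, 0, 0], [0, 0, 0]])

```text
time_s: 7.42
tcp_pos: [0.5754, 0.2819, 0.0484]
eef_rot: [-179.9, 0.0, -95.5]
contact_force: [-11.2, -3.3, 29.9]
gripper_width: 0.0337
gripper_force: 35.0
```

The force jump to 30 N after about 14 mm shows the stop was reached. Lifting straight up and clear.

Request:
arm_command(travel=[[0, 0, 0.01], [0, 0, 0.025], [0, 0, 0.035], [0, 0, 0.06], [0, 0, 0.12], [0, 0, 0.2], [0, 0, 0.25], [-0.1, -0.15, 0.25], [-0.15, -0.35, 0.25], [-0.15, -0.45, 0.25], [-0.15, -0.45, 0.25]], delta_rot=[[0, 0, 0], [0, 0, 0], [0, 0, 0], [0, 0, 0], [0, 0, 0], [0, 0, 0], [0, 0, 0], [0, 0, 0], [0, 0, 0], [0, 0, 0], [0, 0, 0]])

```text
time_s: 8.8
tcp_pos: [0.4994, 0.055, 0.1699]
eef_rot: [-180.0, 0.0, -95.5]
contact_force: [1.5, 0.6, -0.9]
gripper_width: 0.0342
gripper_force: 35.0
```

```bash
python3 - <<'E'
from h import *
print(r.get_state()['tcp_pos'],r.get_state()['eef_rot'])
c=cap('top'); u=proj(c,[[.575,.281,.005]])[0].astype(int)
a=cv2.resize(c['img'][u[1]-25:u[1]+25,u[0]-25:u[0]+25],(400,400),interpolation=cv2.INTER_CUBIC)
p=r.get_state()['tcp_pos']; c=cap('scene'); u=proj(c,[p])[0].astype(int)
b=cv2.resize(c['img'][u[1]-35:u[1]+45,u[0]-40:u[0]+40],(400,400),interpolation=cv2.INTER_CUBIC)
cv2.imwrite('pics/print.png',cv2.convertScaleAbs(cv2.cvtColor(np.hstack([a,b]),cv2.COLOR_RGB2BGR),alpha=1.4))
E
```

```text
[0.49935834 0.05496737 0.16994802] [-1.79975327e+02  1.69796819e-02 -9.55156273e+01]
```

View pics/print.png

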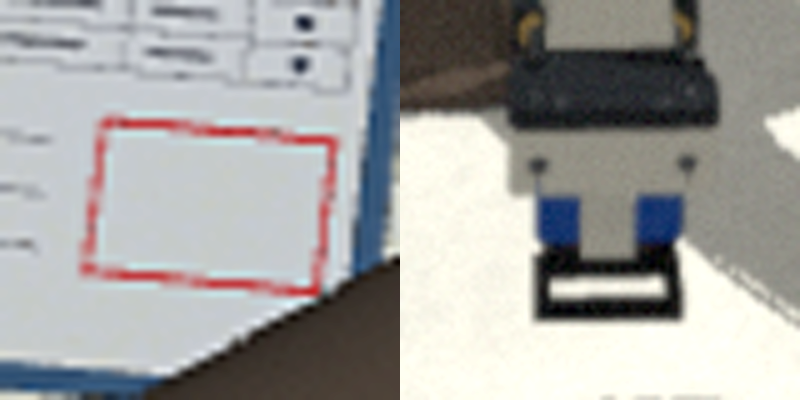

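The frame looks unmarked to the eye. I'll compare pixel values before and after.

```bash
python3 - <<'E'
from h import *
c=cap('top'); s=cap('scene')
for n,c in(('top',c),('scene',s)):
    old=cv2.cvtColor(cv2.imread(f'pics/{n}0.png'),cv2.COLOR_BGR2RGB).astype(int); new=c['img'].astype(int)
    a=np.radians(-5.5);R=np.array([[np.cos(a),-np.sin(a)],[np.sin(a),np.cos(a)]])
    def m(hx,hy,o):
        F=np.array([[hx,hy],[hx,-hy],[-hx,-hy],[-hx,hy]])@R.T+o
        k=np.zeros(new.shape[:2],np.uint8); cv2.fillConvexPoly(k,proj(c,np.c_[F,np.full(4,.005)]).round().astype(np.int32),1); return k>0
    k=m(.017,.028,[.575,.281]); print(n,k.sum(),old[k].mean(0),new[k].mean(0),old[k].std(0),new[k].std(0))
    k=m(.012,.05,[.665,.30]); print('ref',old[k].mean(0),new[k].mean(0))
E
```

```text
top 318 [122.45597484 125.18867925 126.29874214] [141.14465409 144.31132075 145.61949686] [0.54045068 0.49741231 1.71436724] [0.38585815 0.47642288 1.97066467]
ref [110.18781726 112.7893401  116.18527919] [127.13705584 130.11167513 134.03553299]
scene 292 [181.8390411  177.66780822 173.42123288] [187.62328767 183.30479452 178.89383562] [2.1734977  2.22129898 2.18116812] [2.17595959 2.16753228 2.13235745]
ref [163.38478747 161.09619687 158.82550336] [168.58165548 166.38702461 163.91498881]
```

The image shows no ink, and the brightness change is the same on and off the frame, so ink may simply not be drawn. The force (30 N against a 13 N spring, with about 14.3 mm travel) shows the stop was reached. On to the drawer.

Request:
arm_command(travel=[[0, 0, 0.1], [0.015, -0.09, 0.1], [0.03, -0.18, 0.1], [0.045, -0.27, 0.1], [0.06, -0.36, 0.1], [0.075, -0.45, 0.1], [0.09, -0.54, 0.1], [0.105, -0.63, 0.1], [0.121, -0.704, 0.1], [0.121, -0.704, 0.1], [0.121, -0.704, 0.1], [0.121, -0.704, 0.1]], delta_rot=[[0, 0, -0.1], [0, 0, -0.2], [0, 0, -0.3], [0, 0, -0.4], [0, 0, -0.5], [0, 0, -0.6], [0, 0, -0.7], [0, 0, -0.8], [0, 0, -0.9], [0, 0, -0.939], [0, 0, -0.939], [0, 0, -0.939]])

```text
time_s: 10.5
tcp_pos: [0.5612, -0.2944, 0.2194]
eef_rot: [180.0, -0.0, -179.9]
contact_force: [-0.1, 0.0, -2.8]
gripper_width: 0.0337
gripper_force: 35.0
```

Request:
arm_command(travel=[[0, -0.005, -0.08], [0, -0.005, -0.16], [0, -0.005, -0.22], [0, -0.005, -0.26], [0, -0.005, -0.27], [0, -0.005, -0.275], [0, -0.005, -0.279], [0, -0.005, -0.279]], delta_rot=[[0, 0, 0], [0, 0, 0], [0, 0, 0], [0, 0, 0], [0, 0, 0], [0, 0, 0], [0, 0, 0], [0, 0, 0]])

```text
time_s: 11.5
tcp_pos: [0.561, -0.2977, 0.0807]
eef_rot: [-180.0, 0.1, 180.0]
contact_force: [-1.0, 0.9, -2.0]
gripper_width: 0.0339
gripper_force: 35.0
```

Request:
arm_command(travel=[[0, 0, -0.002], [0, 0, -0.003], [0, 0, -0.003]], delta_rot=[[0, 0, 0], [0, 0, 0], [0, 0, 0]])

```text
time_s: 11.88
tcp_pos: [0.561, -0.2978, 0.0792]
eef_rot: [-180.0, 0.0, 180.0]
contact_force: [-0.6, 0.8, 3.4]
gripper_width: 0.0339
gripper_force: 35.0
```

It touched at z≈0.0795 as expected, so there was no slip in the grip. Releasing and rising.

Request:
arm_command(travel=[[0, 0, 0], [0, 0, 0], [0, 0, 0], [0, 0, 0], [0, 0, 0]], delta_rot=[[0, 0, 0], [0, 0, 0], [0, 0, 0], [0, 0, 0], [0, 0, 0]], grip=0.72)

```text
time_s: 12.5
tcp_pos: [0.5607, -0.2977, 0.0785]
eef_rot: [180.0, -0.0, 180.0]
contact_force: [-0.3, 0.3, -0.1]
gripper_width: 0.0629
gripper_force: 0.0
```

Request:
arm_command(travel=[[0, 0, 0.03], [0, 0, 0.1], [0, 0, 0.2], [0, 0, 0.26], [-0.1, 0, 0.28], [-0.2, 0, 0.28], [-0.32, 0, 0.28], [-0.32, 0, 0.28], [-0.32, 0, 0.28]], delta_rot=[[0, 0, 0], [0, 0, 0], [0, 0, 0], [0, 0, 0], [0, 0, 0], [0, 0, 0], [0, 0, 0], [0, 0, 0], [0, 0, 0]])

```text
time_s: 13.62
tcp_pos: [0.4012, -0.298, 0.2201]
eef_rot: [-179.9, 0.1, 180.0]
contact_force: [0.4, 0.2, -0.2]
gripper_width: 0.0632
gripper_force: 0.0
```

```bash
python3 - <<'E'
from h import *
print(r.get_state()['tcp_pos'])
a=cap('top')['img']; b=cap('scene')['img']
a=cv2.resize(a[165:285,390:500],(400,436),interpolation=cv2.INTER_CUBIC); b=cv2.resize(b[150:280,100:220],(400,436),interpolation=cv2.INTER_CUBIC)
cv2.imwrite('pics/drawer.png',cv2.convertScaleAbs(cv2.cvtColor(np.hstack([a,b]),cv2.COLOR_RGB2BGR),alpha=1.4))
E
```

```text
[ 0.40115079 -0.29801449  0.22007437]
```

View pics/drawer.png

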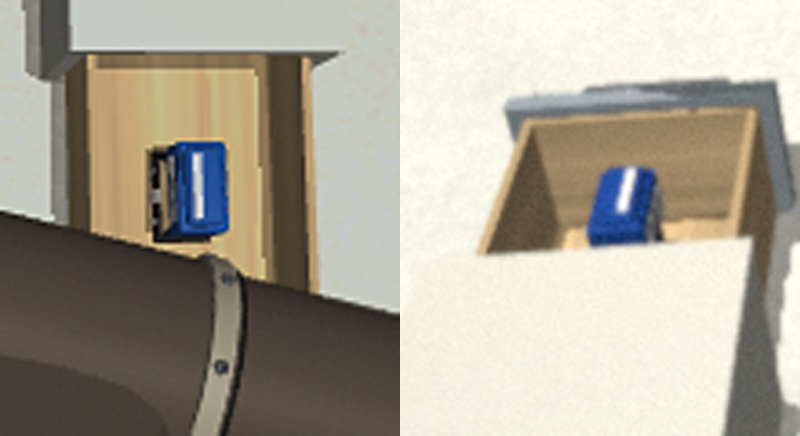

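The drawer picture shows the stamp upright in the drawer (top crop (195,190)), clear of the walls. Closing the fingers and lowering them in front of the bar.

Request:
arm_command(travel=[[-0.014, 0, 0], [-0.014, 0, 0], [-0.014, 0, -0.08], [-0.014, 0, -0.16], [-0.014, 0, -0.22], [-0.014, 0, -0.256], [-0.014, 0, -0.256], [-0.014, 0, -0.256]], delta_rot=[[0, 0, 0], [0, 0, 0], [0, 0, 0], [0, 0, 0], [0, 0, 0], [0, 0, 0], [0, 0, 0], [0, 0, 0]], grip=0)

```text
time_s: 14.72
tcp_pos: [0.3943, -0.2979, 0.0912]
eef_rot: [-180.0, 0.0, 180.0]
contact_force: [0.4, 0.2, 1.1]
gripper_width: 0.0004
gripper_force: 0.0
```

Request:
arm_command(travel=[[0.02, 0, 0], [0.035, 0, 0], [0.045, 0, 0], [0.055, 0, 0], [0.065, 0, 0], [0.08, 0, 0], [0.095, 0, 0], [0.11, 0, 0], [0.13, 0, 0], [0.15, 0, 0], [0.17, 0, 0], [0.19, 0, 0], [0.21, 0, 0], [0.23, 0, 0], [0.25, 0, 0], [0.27, 0, 0], [0.29, 0, 0], [0.305, 0, 0], [0.32, 0, 0], [0.33, 0, 0]], delta_rot=[[0, 0, 0], [0, 0, 0], [0, 0, 0], [0, 0, 0], [0, 0, 0], [0, 0, 0], [0, 0, 0], [0, 0, 0], [0, 0, 0], [0, 0, 0], [0, 0, 0], [0, 0, 0], [0, 0, 0], [0, 0, 0], [0, 0, 0], [0, 0, 0], [0, 0, 0], [0, 0, 0], [0, 0, 0], [0, 0, 0]])

```text
time_s: 17.23
tcp_pos: [0.5592, -0.2977, 0.0905]
eef_rot: [180.0, 0.0, 180.0]
contact_force: [-0.9, -0.8, -0.4]
gripper_width: 0.0009
gripper_force: 0.6
```

Request:
arm_command(travel=[[0.008, 0, 0], [0.014, 0, 0], [0.02, 0, 0], [0.026, 0, 0], [0.032, 0, 0], [0.036, 0, 0], [0.036, 0, 0]], delta_rot=[[0, 0, 0], [0, 0, 0], [0, 0, 0], [0, 0, 0], [0, 0, 0], [0, 0, 0], [0, 0, 0]])

```text
time_s: 18.1
tcp_pos: [0.5771, -0.2976, 0.0906]
eef_rot: [-180.0, 0.0, 180.0]
contact_force: [0.1, 0.1, -0.3]
gripper_width: 0.0003
gripper_force: 0.0
```

Request:
arm_command(travel=[[0.004, 0, 0], [0.008, 0, 0], [0.012, 0, 0], [0.015, 0, 0], [0.015, 0, 0]], delta_rot=[[0, 0, 0], [0, 0, 0], [0, 0, 0], [0, 0, 0], [0, 0, 0]])

```text
time_s: 18.73
tcp_pos: [0.5823, -0.2977, 0.0905]
eef_rot: [180.0, -0.2, 179.9]
contact_force: [-7.4, 0.9, 4.8]
gripper_width: 0.0008
gripper_force: 3.7
```

The stop came at x≈0.582 as predicted. One more small push, then back off and look.

Request:
arm_command(travel=[[0.003, 0, 0], [0.005, 0, 0], [0.005, 0, 0]], delta_rot=[[0, 0, 0], [0, 0, 0], [0, 0, 0]])

```text
time_s: 19.1
tcp_pos: [0.5825, -0.2976, 0.0905]
eef_rot: [179.9, -0.4, 179.9]
contact_force: [-13.8, 1.1, 10.7]
gripper_width: 0.0005
gripper_force: 7.3
```

Request:
arm_command(travel=[[-0.02, 0, 0], [-0.06, 0, 0], [-0.14, 0, 0], [-0.2, 0, 0.1], [-0.26, 0, 0.2], [-0.3, 0, 0.3], [-0.3, 0, 0.3], [-0.3, 0, 0.3]], delta_rot=[[0, 0, 0], [0, 0, 0], [0, 0, 0], [0, 0, 0], [0, 0, 0], [0, 0, 0], [0, 0, 0], [0, 0, 0]])

```text
time_s: 20.1
tcp_pos: [0.4369, -0.2975, 0.2406]
eef_rot: [180.0, 0.1, 180.0]
contact_force: [0.5, 0.3, -0.2]
gripper_width: 0.0005
gripper_force: 0.0
```

```bash
python3 - <<'E'
from h import *
c=cap('top','end.png'); s=cap('scene')
b=cv2.resize(s['img'],(640,400))
cv2.imwrite('pics/end2.png',cv2.cvtColor(np.hstack([cv2.resize(c['img'][60:300,130:500],(400,260)),cv2.resize(s['img'][140:400,60:460],(400,260))]),cv2.COLOR_RGB2BGR))
E
```

```text
(no output)
```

View pics/end2.png

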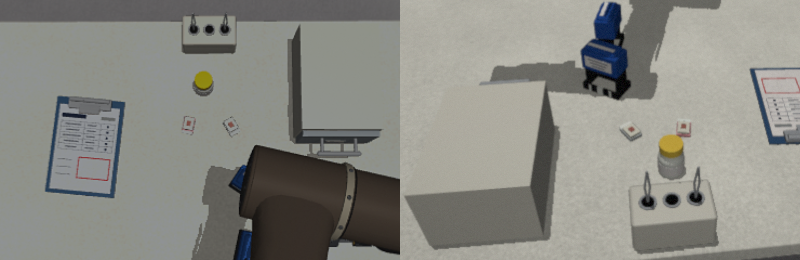

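The final picture shows the drawer flush with the unit (top crop (340,135)), the blocks and pot where they were, and the robot clear of everything.

```bash
python3 -c "
from h import *
print(close_job())"
```

```text
the job is handed in; nothing more can be done
None
```

I pressed the stamp to its stop inside the red frame, stood it upright in the drawer, let go and pushed the drawer fully shut, then handed the job in at about 20 s; the cameras showed no ink in the frame, so only the force and travel readings (30 N, about 14 mm) support the print.

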